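# Load the logger cartridge into the read-out dock

### The arm

A 6-joint arm with a two-finger parallel gripper is mounted at the origin on the work surface. World frame = base frame: x ahead of the robot, y to its left, z up, the work surface at z = 0. Lengths are in m, angles in rad, forces in N, time in s.
With the tool pointing down it reaches from about 0.35 to 0.975 m from the base axis. Payload 7.1 kg.
Tool frame: the origin (TCP) lies midway between the tips of the shut fingers; the grasp point (between the pads) lies 19 mm behind it; z points along the fingers, x is the direction in which the jaws open and shut, and the axes are right-handed (so a half turn about z gives the same grasp; the last joint's range is limited). The gripper opens to 88 mm and grips with 3 to 60 N. Pads are 20 mm wide; open, the fingers measure 115 mm over their backs; the gripper's body (75 mm by 178 mm) begins 61 mm behind the grasp point.
Start: joints at [-1.168, 0.423, 1.63, -0, 1.089, -0.019], TCP at [0.256, -0.57, 0.223] pointing down, gripper open.
Joint ranges: [-3, 3], [-0.9, 2.11], [0.09, 2.58], [-1.31, 4.45], [0.11, 2.69], [-2.54, 2.54]. Speed limits (rad/s): [2.39, 2.39, 3.01, 3.14, 3.14, 3.14].

### API

Orientations are given as a unit quaternion [w, x, y, z].
In Python, from station import move_pose, movel, movej, command_gripper, wait, inverse_kinematics, read_camera, camera_info, MotionError, job_done, get_time, get_joint_pos, get_qvel, get_effort, get_tcp_pos, get_ee_rot, get_ft_force, get_ft_torque, get_grip_width gives the robot as it stands. Calls block until the motion is done:
- move_pose(position, orientation): joint-space move of the TCP to a pose.
- movel(position, frame=None, v=0.15, until_force=None): straight line of the TCP; frame=None keeps the orientation; v is the mean speed in m/s. With until_force (N) it stops when the force on the tool has changed by that much, and returns True; else False.
- movej(angles): joint-space move.
- command_gripper(opening): opening from 0.0 (shut) to 1.0 (fully open); the grip force is fixed at half the most; returns when the fingers have stopped.
- wait(seconds).
- inverse_kinematics(position, orientation): joint angles nearest the present ones, or None.
- read_camera(name): name is "side" or "top" or "wrist"; returns the picture (480x640x3 uint8, red, green, blue); there is no depth.
- camera_info(name): a dict with "intrinsics" (3x3 intrinsics, pixels), "T" (4x4, takes a point from camera to world coordinates); the wrist camera has in their place "tool_from_camera" (4x4, takes a point from camera to tool coordinates, whose origin is the TCP and whose axes are the tool frame's). Camera axes: x right, y up, looking along -z (the intrinsics and any distortion apply to the point x, -y, -z); pixel columns grow to the right and rows downward; lengths in m; the calibration is good to about 2 mm. A picture is of the moment at which its call begins: read the wrist's pose just before it. camera_info takes no time and is no camera call.
A pose or a line that the arm cannot do raises MotionError and nothing moves.
- job_done(): hands the job in, once; it reports no verdict.
Readings, each from a call of its own:
- get_time(): time.
- get_joint_pos(): joint angles.
- get_qvel(): joint speeds.
- get_effort(): joint torques, N m.
- get_tcp_pos(): TCP position.
- get_ee_rot(): TCP orientation.
- get_ft_force(): force on the tool from outside, world axes, zero at the start.
- get_ft_torque(): the same for the moment, N m.
- get_grip_width(): opening from 0.0 (shut) to 1.0 (fully open).
Only numpy, scipy, OpenCV 4.12 (cv2) and the standard library are available. Lean on these libraries where they do the work, as an engineer would, in place of code of your own. Each camera call takes 0.05 s, during which the arm holds its last target.

### The job

Take the green-capped logger cartridge out of the rack by its ends, stand it on the black mat and let go, so that you can take it again by its broad faces. Lower it upright into the read-out dock with its white rib in the slot on the hinge side, all the way onto the spring plate before letting go (do not drop it in), then with your hand off it swing the yellow clamp bar over and press it fully closed, so that it drives the cartridge home and holds it there. Never tip the cartridge over, and leave the other two cartridges and everything else on the desk as they are.

Things in the scene. Friction and masses are not known exactly. Their poses are not given: they have to be found in the camera images.
- cart_green: Logger cartridge with green cap: upright block 56 long (its x) x 26 thick (y) x 72 high, 110 to 220 g; origin at the centre of its underside, z up. Mid +x end: white key rib 8 wide, 5 mm proud (to x = +33), from the underside up to 30 mm; a white patch on the cap marks that end. The one to load; starts in any of the rack's slots.
- cart_green_rib (a point): Outer face of the green cartridge's white key rib: x = +33, y = 0, z = 15 mm in the cartridge's frame.
- cart_orange: Logger cartridge with orange cap: upright block 56 long (its x) x 26 thick (y) x 72 high, 110 to 220 g; origin at the centre of its underside, z up. Mid +x end: white key rib 8 wide, 5 mm proud (to x = +33), from the underside up to 30 mm; a white patch on the cap marks that end. Stays in the rack.
- cart_blue: Logger cartridge with blue cap: upright block 56 long (its x) x 26 thick (y) x 72 high, 110 to 220 g; origin at the centre of its underside, z up. Mid +x end: white key rib 8 wide, 5 mm proud (to x = +33), from the underside up to 30 mm; a white patch on the cap marks that end. Stays in the rack.
- rack: White fixed rack 78 (x) x 111 (y) mm, origin under its centre. Slots at y = -35, 0, 35 mm, 29 wide, floor 6 mm up. Dividers, 36 long in x, rise to 76 mm, cartridge tops to 78: take a cartridge by its two ends (56 mm apart), which jut past the dividers and are free above a 4 mm lip. Cartridges' x runs along the rack's x, same sense.
- mat: Black rubber set-down mat, fixed, 130 x 130 x 4 mm, origin at the centre of its underside (top face 4 mm above the desk).
- dock: Grey fixed read-out dock, base 185 x 100 x 8 mm; origin on the desk under the pocket's centre, z up, +x towards the hinge. The cartridge goes in upright, its x along the dock's x, rib to +x, 1.5 mm play each side. End posts at x = +-29.5 (inner faces), 8 thick, up to 92 mm, flared to 100; the +x one is split by a 12 mm slot for the rib, the other solid.
- dock_seat (a point): Home place of the cartridge's underside: pocket centre, 12 mm above the desk. The pocket's side walls (inner faces at dock y = +-14.5, 8 thick) are only 36 mm high, flared to 44, so the cartridge is held by its broad faces (26 mm) here; the end posts leave no room for fingers at its ends.
- plate (a joint): Brass spring plate in the pocket: 0 up, grows as pressed down, m; 0.008 with the cartridge home, stop at 0.0105. Spring 4 N at 0, 9 N at 0.008. A cartridge put in and let go rests on it with its underside 20 mm above the desk, 8 mm short of home.
- clamp (a joint): Clamp hinge, rad: 0 closed (stop), arm level over the pocket; 1.57 upright; up to 2.1 leaning to the dock's +x. Starts 1.75 to 1.95. Stiff (0.9 N m friction): stays where left, also against the spring. Closing takes about 6 N at the bar, 11 N over the last 0.1 rad, where its rubber foot pushes the cartridge down 8 mm.
- clamp_bar (a point): Middle of the yellow cross bar at the clamp arm's free end: 14 mm thick, 70 long along the dock's y, 150 mm from the hinge axis. Closed: 112 mm above the desk at dock x = -70. The steel arm from bar to hinge is 18 wide, 10 thick.
- clamp_hinge (a point): Middle of the clamp's hinge axis (along the dock's y): dock x = +80, y = 0, 112 mm above the desk. At joint value q the bar's centre is at dock x = 80 - 150 cos q, z = 112 + 150 sin q mm.
- mug: Blue mug, 76 mm wide, 90 high, origin under its centre. Bystander.
- phone: Black handset lying flat, 46 x 112 x 16 mm, origin under its centre. Bystander.
- mouse: Black computer mouse on a round pad, 105 x 60 x 31 mm, origin under its centre. Bystander.
- glasses: Red-framed spectacles, 125 x 122 x 40 mm, origin under the middle of the front. Bystander.
- carton: Orange carton, 90 x 130 x 45 mm, origin under its centre. Bystander.
- ruler: Yellow ruler lying flat, 300 x 28 x 5 mm, origin under its centre. Bystander.
Mind the look-alikes: they are no part of the job. What is shaped like the cart_green but purple is not meant. Of the things that look like the dock, the larger one is meant.

How it is judged:
By the outcome, as a careful person would: the job done as asked, in the order asked, and still so for the second after the job is handed in, with the robot touching nothing.
It also fails if it takes over 72 s, if anything falls off the work surface, if the arm or the gripper's body presses on something with over 40 N, if the wrist force passes 120 N, or if a joint passes its speed limit or range.

## Working session

There is one attempt and no reset: what is moved stays moved. The work goes in short steps, each a Python script; the robot and the scene stay as the last script left them, time stands still between calls to the robot, and variables do not carry over. Pictures are saved under pics/ and viewed, and the job is handed in when it is done.

```bash
mkdir -p pics; ls; python3 - <<'E'
from station import *
import cv2
for n in ("side","top","wrist"):
    im=read_camera(n); cv2.imwrite(f"pics/{n}0.png",im[:,:,::-1])
    print(n,{k:(v.round(4).tolist() if hasattr(v,'round') else v) for k,v in camera_info(n).items()})
print(get_time())
E
```

```text
pics
side {'intrinsics': [[440.2152, 0.0, 320.3323], [0.0, 440.2152, 242.7897], [0.0, 0.0, 1.0]], 'T': [[-0.8792, 0.2667, -0.3948, 0.1567], [-0.4761, -0.4609, 0.7489, 0.7513], [0.0177, 0.8464, 0.5322, 0.6385], [0.0, 0.0, 0.0, 1.0]]}
top {'intrinsics': [[461.9982, 0.0, 324.1318], [0.0, 461.9982, 236.6512], [0.0, 0.0, 1.0]], 'T': [[0.0148, 0.992, -0.1252, 0.4596], [-0.9997, 0.0121, -0.0224, -0.0152], [-0.0207, 0.1255, 0.9919, 1.126], [0.0, 0.0, 0.0, 1.0]]}
wrist {'intrinsics': [[421.5624, 0.0, 319.8243], [0.0, 421.5624, 250.0421], [0.0, 0.0, 1.0]], 'tool_from_camera': [[1.0, -0.0001, -0.0011, 0.001], [-0.0005, -0.9522, -0.3056, -0.0844], [-0.001, 0.3056, -0.9522, -0.1621], [0.0, 0.0, 0.0, 1.0]]}
0.15
```

View pics/top0.png

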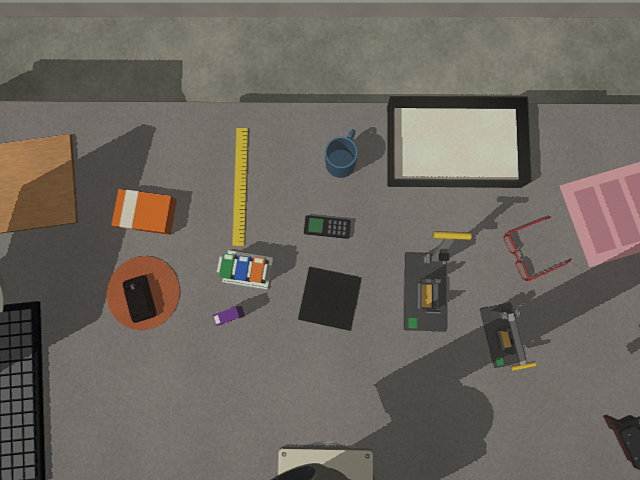

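View pics/side0.png

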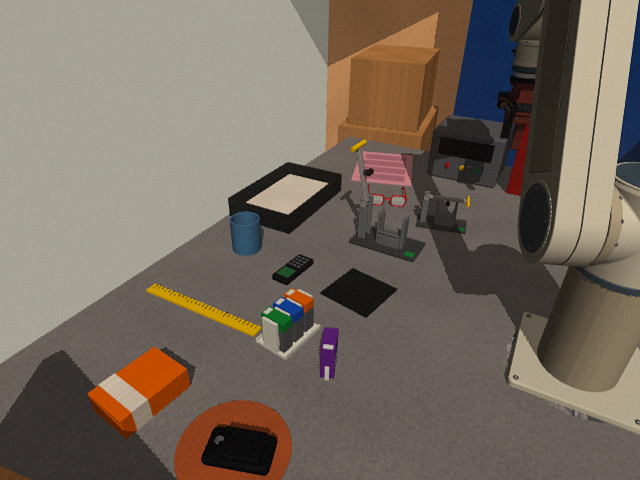

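View pics/wrist0.png

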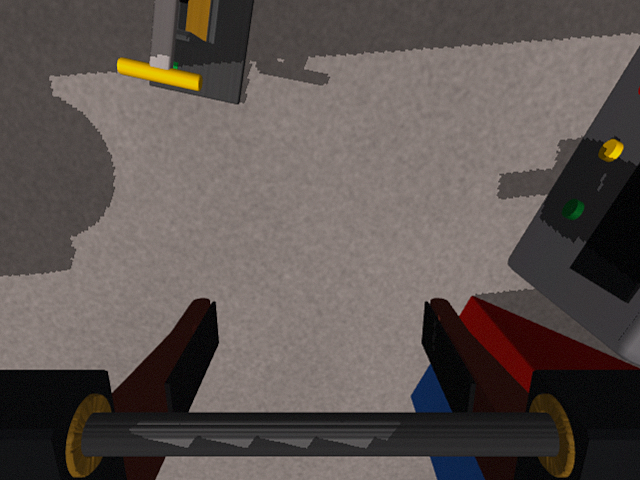

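```bash
python3 - <<'E'
import cv2,numpy as np
t=cv2.imread("pics/top0.png");s=cv2.imread("pics/side0.png")
a=cv2.resize(t[240:335,200:290],None,fx=6,fy=6,interpolation=cv2.INTER_CUBIC)
b=cv2.resize(t[225:380,395:545],None,fx=5,fy=5,interpolation=cv2.INTER_CUBIC)[:600]
cv2.imwrite("pics/c_rack.png",a);cv2.imwrite("pics/c_dock.png",cv2.resize(t[225:375,395:545],None,fx=4,fy=4,interpolation=cv2.INTER_CUBIC))
cv2.imwrite("pics/c_side.png",cv2.resize(s[130:270,330:480],None,fx=4,fy=4,interpolation=cv2.INTER_CUBIC))
E
```

```text
(no output)
```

View pics/c_rack.png

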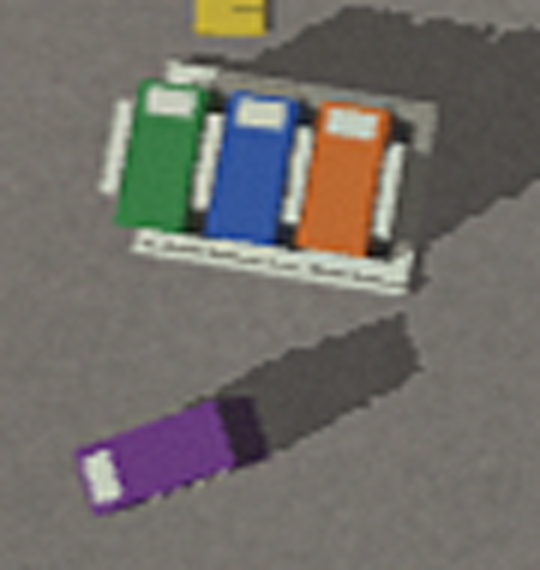

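View pics/c_dock.png

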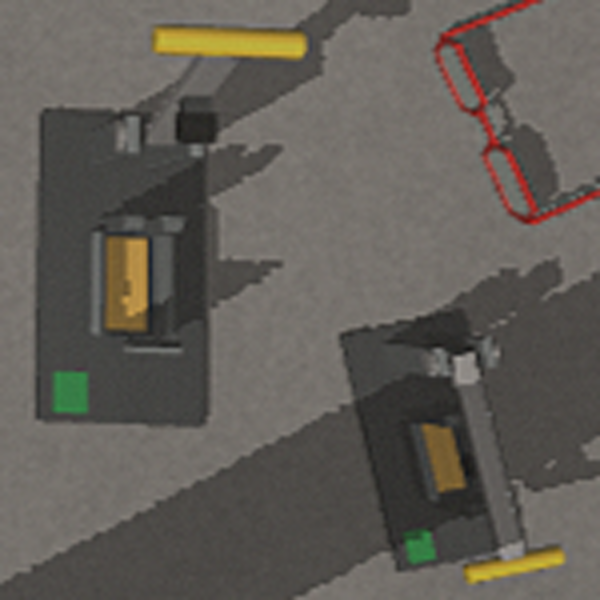

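View pics/c_side.png

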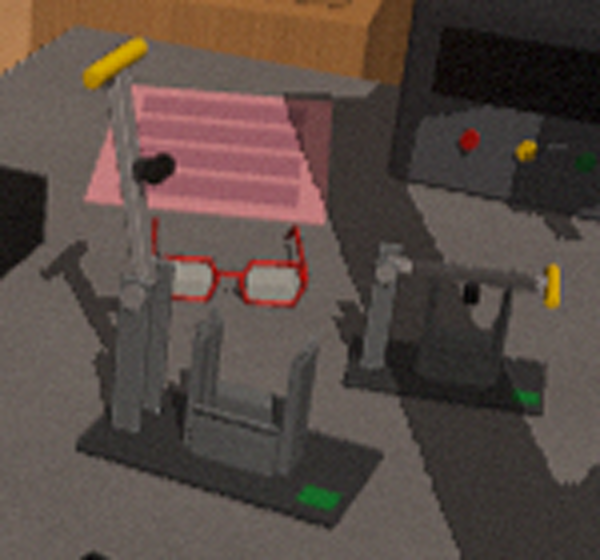

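```bash
cat > h.py <<'E'
from station import *
import cv2,numpy as np
from scipy.spatial.transform import Rotation as R
def camT(n):
    ci=camera_info(n)
    if n!="wrist": return ci["intrinsics"],ci["T"]
    q=get_ee_rot();p=get_tcp_pos()
    T=np.eye(4);T[:3,:3]=R.from_quat([q[1],q[2],q[3],q[0]]).as_matrix();T[:3,3]=p
    return ci["intrinsics"],T@ci["tool_from_camera"]
def ray(K,T,uv):
    uv=np.atleast_2d(np.asarray(uv,float))
    d=np.c_[(uv[:,0]-K[0,2])/K[0,0],-(uv[:,1]-K[1,2])/K[1,1],-np.ones(len(uv))]
    return T[:3,3],d@T[:3,:3].T
def onz(K,T,uv,z):
    o,d=ray(K,T,uv); return o+d*((z-o[2])/d[:,2])[:,None]
def proj(K,T,P):
    P=np.atleast_2d(P); c=(P-T[:3,3])@T[:3,:3]
    return np.c_[K[0,0]*c[:,0]/-c[:,2]+K[0,2],K[1,1]*-c[:,1]/-c[:,2]+K[1,2]]
def down(yaw): # tool x at world angle yaw, z down
    m=np.array([[np.cos(yaw),np.sin(yaw),0],[np.sin(yaw),-np.cos(yaw),0],[0,0,-1]])
    q=R.from_matrix(m).as_quat(); return [q[3],q[0],q[1],q[2]]
def blobs(m,amin=30):
    cs,_=cv2.findContours(m.astype(np.uint8),cv2.RETR_EXTERNAL,cv2.CHAIN_APPROX_NONE)
    return sorted([c for c in cs if cv2.contourArea(c)>amin],key=cv2.contourArea,reverse=True)
E
python3 - <<'E'
from h import *
im=cv2.imread("pics/top0.png");hsv=cv2.cvtColor(im,cv2.COLOR_BGR2HSV)
K,T=camT("top")
H,S,V=[hsv[...,i].astype(int) for i in range(3)]
def rect(name,m,z,roi):
    mm=np.zeros_like(m);u0,u1,v0,v1=roi;mm[v0:v1,u0:u1]=m[v0:v1,u0:u1]
    for c in blobs(mm,15)[:2]:
        P=onz(K,T,c[:,0,:],z)[:,:2]*1000
        r=cv2.minAreaRect(P.astype(np.float32)); print(name,cv2.contourArea(c),np.round(r[0],1),np.round(r[1],1),round(r[2],1))
rect("green",(H>45)&(H<85)&(S>90),.078,(200,290,240,300))
rect("blue",(H>100)&(H<130)&(S>120),.078,(200,290,240,300))
rect("orange",(H<20)&(S>150),.078,(200,290,240,300))
rect("patch",(S<40)&(V>190),.078,(200,290,250,268))
rect("purple",(H>130)&(H<160)&(S>80),.078,(200,290,290,335))
rect("mat",(V<50),.004,(290,370,260,340))
rect("dockbase",(V<82),.008,(400,450,248,335))
rect("plate",(H>8)&(H<30)&(S>120),.02,(400,450,270,320))
rect("bar",(H>20)&(H<35)&(S>150),.257,(420,480,225,245))
rect("sq",(H>45)&(H<85)&(S>90),.008,(400,450,310,335))
print(get_ee_rot(),R.from_quat(np.roll(get_ee_rot(),-1)).as_matrix()[:,0])
E
```

```text
green 195.0 [522.7 229.2] [27.9 55.6] 82.9
blue 197.0 [518.7 195.1] [28.6 55.5] 82.8
orange 200.0 [515.4 160.6] [28.5 55.7] 82.5
patch 17.0 [536.1 157.9] [16.7  7.6] 79.5
patch 17.0 [539.4 192.9] [ 6.9 13.8] 0.8
purple 208.0 [409.7 227.3] [26.  56.5] 20.8
mat 2756.0 [452.6  -4.7] [128.1 128.8] 79.0
dockbase 3297.5 [ 478.7 -236.9] [107.3 198.2] 88.9
plate 191.5 [ 462.1 -234.3] [21.2 53.7] 89.2
bar 204.5 [ 574.9 -235.7] [69.4 12.4] 88.6
sq 72.0 [ 397.8 -201.6] [18.9 21.5] 89.5
[-2.91785802e-04  8.39464304e-01 -5.43414560e-01 -4.62289917e-04] [ 0.4094008  -0.91235398 -0.00109327]
```

```bash
python3 - <<'E'
from h import *
p=get_tcp_pos()
movel([p[0],p[1],0.34],v=0.25)
move_pose([0.463,-0.234,0.34],down(np.pi/2-0.017))
K,T=camT("wrist"); im=read_camera("wrist"); cv2.imwrite("pics/wdock.png",im[:,:,::-1]); np.savez("wdock.npz",K=K,T=T)
print(get_time(),get_tcp_pos(),get_joint_pos())
E
```

```text
2.575 [ 0.46276226 -0.23441842  0.3395764 ] [-4.91761008e-01  1.42743158e-01  1.73537068e+00 -1.14735049e-04
  1.26422183e+00 -2.04411368e+00]
```

View pics/wdock.png

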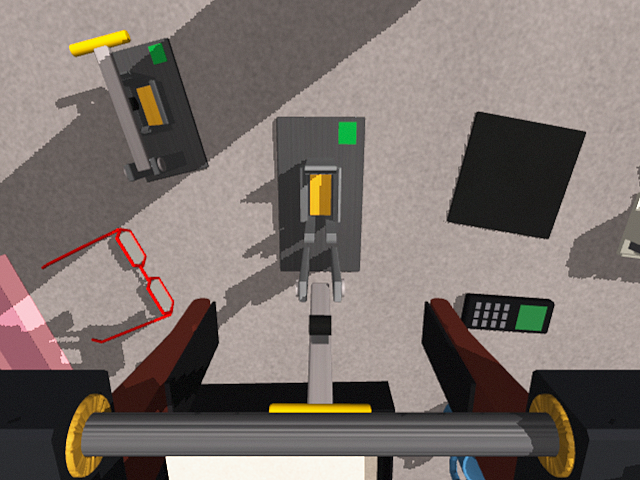

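```bash
python3 - <<'E'
from h import *
d=np.load("wdock.npz");K,T=d["K"],d["T"]
im=cv2.imread("pics/wdock.png");hsv=cv2.cvtColor(im,cv2.COLOR_BGR2HSV)
H,S,V=[hsv[...,i].astype(int) for i in range(3)]
def rect(name,m,z,roi):
    mm=np.zeros_like(m);u0,u1,v0,v1=roi;mm[v0:v1,u0:u1]=m[v0:v1,u0:u1]
    for c in blobs(mm,40)[:1]:
        P=onz(K,T,c[:,0,:],z)[:,:2]*1000
        r=cv2.minAreaRect(P.astype(np.float32)); print(name,cv2.contourArea(c),np.round(r[0],1),np.round(r[1],1),round(r[2],1))
rect("plate",(H>8)&(H<30)&(S>120),.02,(290,350,150,230))
rect("sq",(H>45)&(H<85)&(S>90),.008,(330,370,110,150))
rect("mat",(V<50),.004,(430,600,100,250))
c=cv2.resize(im[105:315,260:380],None,fx=3.5,fy=2.8,interpolation=cv2.INTER_CUBIC)
c=cv2.resize(im[110:260,260:380],None,fx=4,fy=4,interpolation=cv2.INTER_CUBIC)
cv2.imwrite("pics/wdock_c.png",c)
print(onz(K,T,[(276,117),(364,118),(361,271),(280,271)],.008)*1000)
E
```

```text
plate 818.0 [ 465.6 -234.9] [24.2 47.7] 88.6
sq 382.5 [ 398.1 -203.8] [20.4 24.2] 89.7
mat 11899.0 [452.3  -8. ] [129.  128.7] 79.0
[[ 379.41530677 -283.14760554    8.        ]
 [ 382.23195891 -184.88792517    8.        ]
 [ 564.46079679 -186.10105765    8.        ]
 [ 562.70350593 -287.18880039    8.        ]]
```

View pics/wdock_c.png

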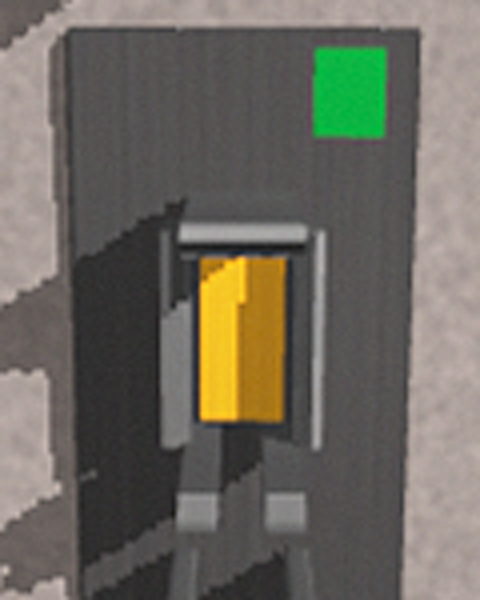

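```bash
python3 - <<'E'
from h import *
y=np.deg2rad(-6.5)
move_pose([0.5227,0.2292,0.20],down(y))
K,T=camT("wrist"); im=read_camera("wrist"); cv2.imwrite("pics/wrack.png",im[:,:,::-1]); np.savez("wrack.npz",K=K,T=T)
print(get_time(),get_tcp_pos(),get_joint_pos())
hsv=cv2.cvtColor(im,cv2.COLOR_RGB2HSV);H,S,V=[hsv[...,i].astype(int) for i in range(3)]
for c in blobs((H>45)&(H<85)&(S>90),200)[:3]:
    P=onz(K,T,c[:,0,:],.078)[:,:2]*1000
    r=cv2.minAreaRect(P.astype(np.float32)); print(cv2.contourArea(c),c.mean(0),np.round(r[0],1),np.round(r[1],1),round(r[2],1))
E
```

```text
4.8083 [0.52300078 0.22874718 0.20020331] [ 3.91476408e-01  3.71603468e-01  1.77002322e+00 -4.25630491e-05
  9.99638325e-01  5.05439948e-01]
3018.5 [[319.42738589 236.46058091]] [523.7 230.9] [30.8 55.6] 81.6
314.0 [[440.32857143 402.57142857]] [606.   83.6] [21.1 16.5] 84.2
```

View pics/wrack.png

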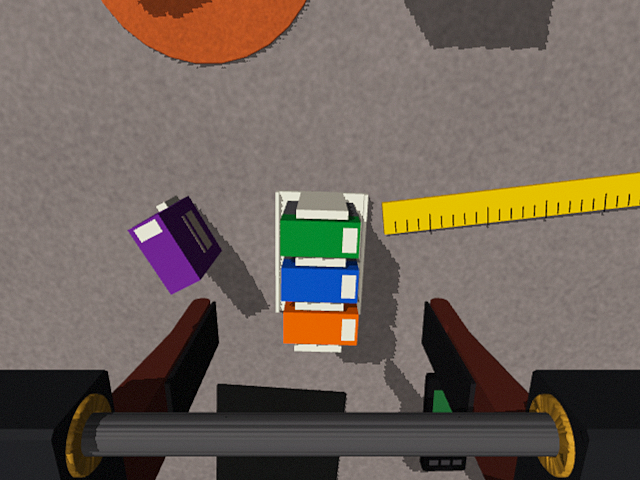

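```bash
python3 - <<'E'
from h import *
y=np.deg2rad(-7.2);x,yy=.5232,.2295
movel([x,yy,0.10],frame=down(y),v=.2)
movel([x,yy,0.045],v=.12,until_force=8)
print(get_tcp_pos(),get_ft_force())
command_gripper(0.0)
print(get_grip_width()*88,get_time(),get_ft_force())
movel([x,yy,0.06],v=.06)
movel([x,yy,0.22],v=.2)
print(get_grip_width()*88,get_tcp_pos(),get_time(),get_ft_force())
im=read_camera("wrist"); cv2.imwrite("pics/w3.png",im[:,:,::-1])
im=read_camera("side"); cv2.imwrite("pics/s3.png",im[:,:,::-1])
E
```

```text
[0.5237093  0.22971079 0.04561392] [ 0.38238283 -0.15732758  0.42633469]
55.80781731630661 6.6667 [-1.57664405 -0.64678969  4.37553549]
56.34937669323122 [0.52236853 0.22915203 0.21883274] 8.0167 [ 0.12386218  0.51173726 -0.89971845]
```

View pics/w3.png

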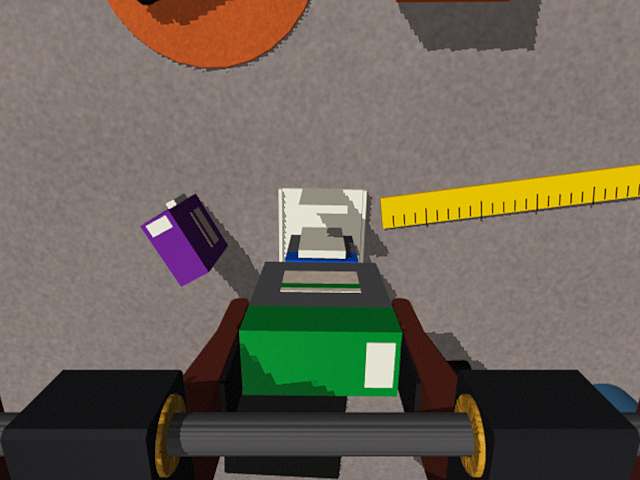

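View pics/s3.png

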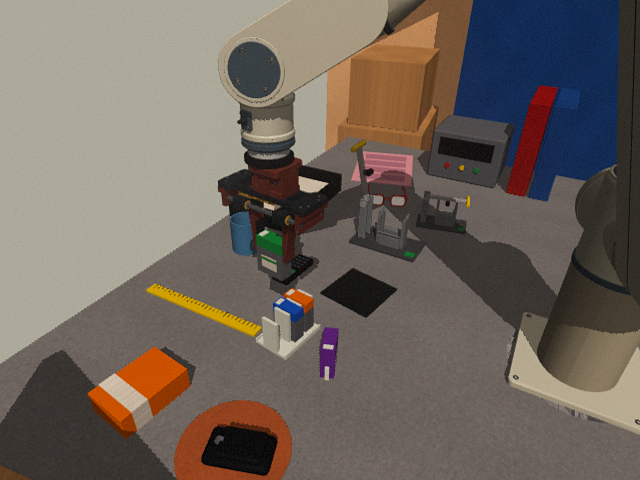

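```bash
python3 - <<'E'
from h import *
y=np.deg2rad(-1.0);x,yy=.4525,-.006
move_pose([x,yy,0.15],down(y))
movel([x,yy,0.052],v=.15)
r=movel([x,yy,0.038],v=.02,until_force=4)
p=get_tcp_pos();print(r,p,get_ft_force(),get_time())
command_gripper(1.0)
print(get_grip_width(),get_tcp_pos(),get_ft_force())
movel([p[0],p[1],0.20],v=.25)
K,T=camT("wrist"); im=read_camera("wrist"); cv2.imwrite("pics/wm1.png",im[:,:,::-1]); np.savez("wm1.npz",K=K,T=T)
move_pose([p[0]+.001,p[1],0.20],down(np.pi/2+y))
K,T=camT("wrist"); im=read_camera("wrist"); cv2.imwrite("pics/wm2.png",im[:,:,::-1]); np.savez("wm2.npz",K=K,T=T)
print(get_time(),get_tcp_pos())
E
```

```text
True [ 0.45284558 -0.00603658  0.04296911] [-0.2724628  -0.26660727  2.88521217] 10.425
0.9996645900056191 [ 0.45232861 -0.00597567  0.04280412] [0.23053679 1.11381065 0.37260566]
13.375 [ 0.45365464 -0.00602951  0.19960103]
```

View pics/wm1.png

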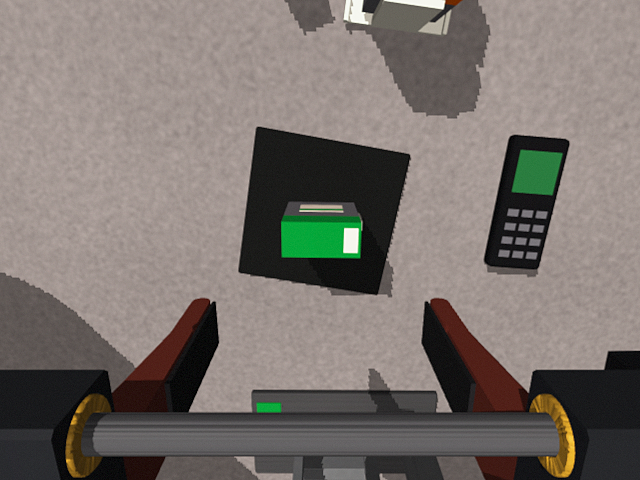

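View pics/wm2.png

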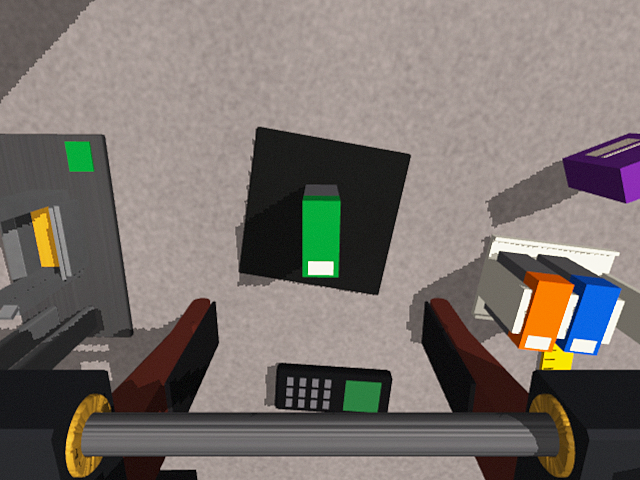

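```bash
python3 - <<'E'
from h import *
for n in ("wm1","wm2"):
    d=np.load(n+".npz");K,T=d["K"],d["T"]
    im=cv2.imread(f"pics/{n}.png");hsv=cv2.cvtColor(im,cv2.COLOR_BGR2HSV)
    H,S,V=[hsv[...,i].astype(int) for i in range(3)]
    m=((H>45)&(H<85)&(S>90)&(V>150))|((V>225)&(S<30))
    mm=np.zeros(m.shape,np.uint8);mm[190:285,270:375]=m[190:285,270:375]
    mm=cv2.morphologyEx(mm,cv2.MORPH_OPEN,np.ones((5,5),np.uint8))
    c=blobs(mm,200)[0]
    P=onz(K,T,c[:,0,:],.076)[:,:2]*1000
    r=cv2.minAreaRect(P.astype(np.float32)); print(n,cv2.boundingRect(c),np.round(r[0],1),np.round(r[1],1),round(r[2],2), "tcp px",proj(K,T,[[.4523,-.006,.076]]))
E
```

```text
wm1 (282, 222, 79, 36) [453.1  -6.6] [25.2 55. ] 88.22 tcp px [[319.67184853 238.79794787]]
wm2 (303, 201, 37, 76) [453.1  -6.6] [25.1 55.2] 88.28 tcp px [[321.55230362 238.41280022]]
```

```bash
python3 - <<'E'
from h import *
movel([.45,-.05,.34],v=.3)
move_pose([.465,-.315,.34],down(-.018))
movel([.465,-.315,.18],v=.25)
K,T=camT("wrist"); im=read_camera("wrist"); cv2.imwrite("pics/wd2.png",im[:,:,::-1]); np.savez("wd2.npz",K=K,T=T)
print(get_time(),get_tcp_pos(),T[:3,3])
c=cv2.resize(im[90:390,140:540,::-1],None,fx=2,fy=2,interpolation=cv2.INTER_CUBIC);cv2.imwrite("pics/wd2c.png",c)
E
```

```text
15.8917 [ 0.46617862 -0.31527585  0.18168594] [ 0.46776271 -0.23147172  0.34307968]
```

View pics/wd2.png

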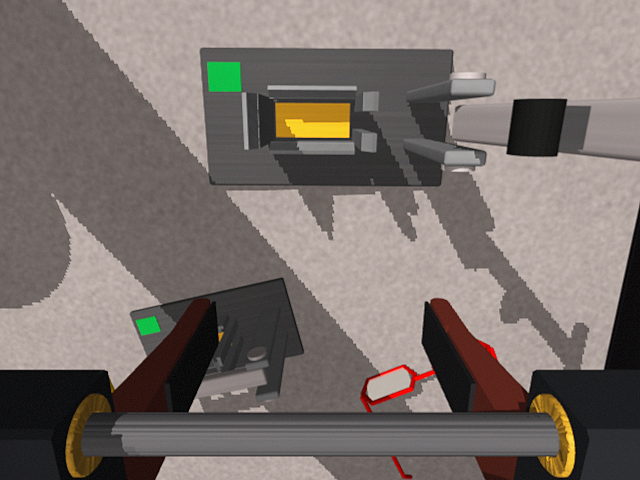

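View pics/wd2c.png

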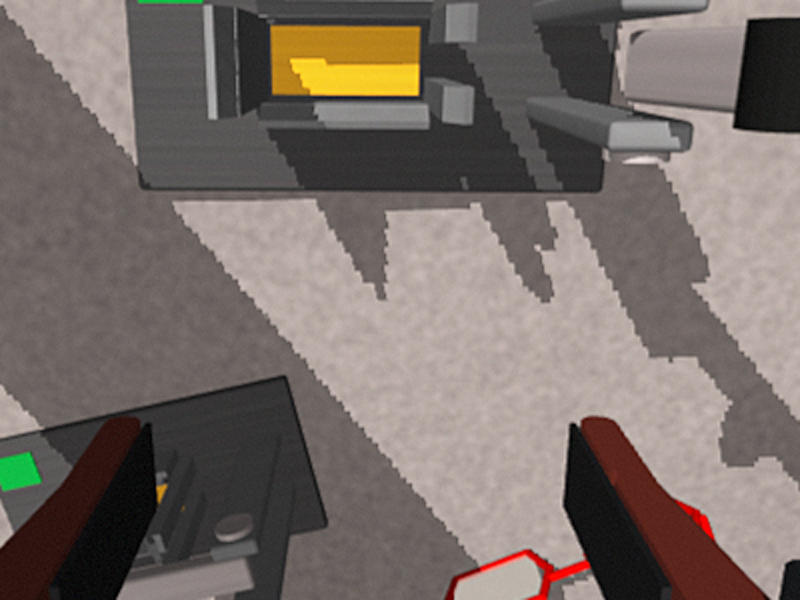

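```bash
python3 - <<'E'
from h import *
im=cv2.imread("pics/wd2.png")
c=cv2.resize(im[80:165,235:385],None,fx=5,fy=5,interpolation=cv2.INTER_CUBIC)
for i in range(0,150,10): cv2.line(c,(i*5,0),(i*5,6 if i%50 else 14),(0,0,255),1)
for i in range(0,85,10): cv2.line(c,(0,i*5),(8,i*5),(0,0,255),1)
cv2.imwrite("pics/wd2d.png",c)
d=np.load("wd2.npz");K,T=d["K"],d["T"]
hsv=cv2.cvtColor(im,cv2.COLOR_BGR2HSV);H,S,V=[hsv[...,i].astype(int) for i in range(3)]
m=(H>8)&(H<30)&(S>120);mm=np.zeros(m.shape,np.uint8);mm[90:150,260:370]=m[90:150,260:370]
c=blobs(mm)[0];P=onz(K,T,c[:,0,:],.02)[:,:2]*1000
r=cv2.minAreaRect(P.astype(np.float32));print(cv2.boundingRect(c),r)
# base long edge and short edges z=8
print(onz(K,T,[(201,48),(453,50),(441,185),(210,184)],.008)*1000)
E
```

```text
(275, 102, 76, 36) ((462.3868103027344, -235.1704864501953), (24.482406616210938, 54.68499755859375), 89.06694030761719)
[[ 382.74591302 -184.44958033    8.        ]
 [ 565.12802576 -188.72098484    8.        ]
 [ 563.46794202 -286.59294186    8.        ]
 [ 379.79997729 -282.79542047    8.        ]]
```

View pics/wd2d.png

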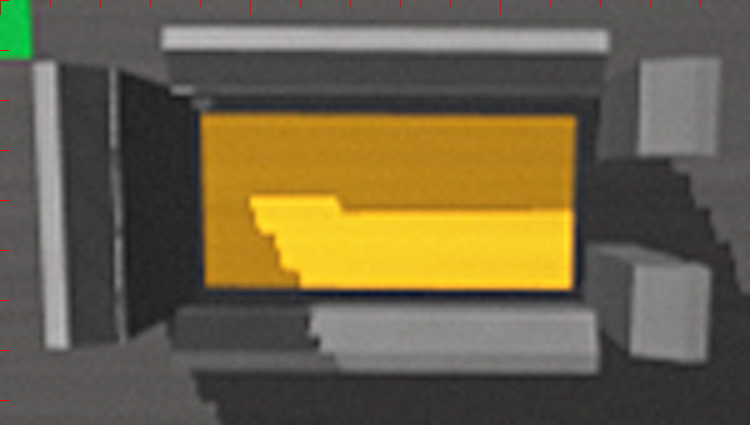

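```bash
python3 - <<'E'
from h import *
d=np.load("wd2.npz");K,T=d["K"],d["T"]
f=lambda uv,z:(onz(K,T,uv,z)*1000).round(1)[:,:2].tolist()
o=lambda u,v:(235+u/5-.4,80+v/5-.4)
print("post outer",f([o(40,205),o(712,205)],.1))
print("post inner top",f([o(62,205),o(635,205)],.1))
print("walls outer",f([o(385,27),o(385,373)],.044), "inner",f([o(385,50),o(385,305)],.044))
print("slot",f([o(680,155),o(680,265)],.1),"posts y",f([o(46,60),o(46,348)],.1),f([o(680,58),o(680,360)],.1))
# clamp arm from bar
E
```

```text
post outer [[425.3, -234.1], [499.4, -235.3]]
post inner top [[427.7, -234.1], [490.9, -235.2]]
walls outer [[462.8, -212.9], [461.8, -257.8]] inner [[462.7, -215.8], [462.0, -248.6]]
slot [[495.7, -230.0], [496.0, -241.6]] posts y [[427.0, -219.1], [424.8, -249.5]] [[495.5, -220.1], [496.2, -252.0]]
```

```bash
python3 - <<'E'
from h import *
q=down(np.pi/2-np.deg2rad(1.75))
movel([.465,-.315,.34],v=.35)
move_pose([.453,-.0065,.22],q)
movel([.453,-.0065,.09],v=.2)
r=movel([.453,-.0065,.037],v=.1,until_force=6)
print(r,get_tcp_pos())
command_gripper(0.0)
p=get_tcp_pos();print(get_grip_width()*88,p,get_ft_force(),get_time())
movel([.453,-.0065,.06],v=.06)
movel([.453,-.0065,.20],v=.25)
print(get_grip_width()*88,get_tcp_pos(),get_ft_force(),get_time())
K,T=camT("wrist");im=read_camera("wrist"); cv2.imwrite("pics/w5.png",im[:,:,::-1]); np.savez("w5.npz",K=K,T=T)
E
```

```text
False [ 0.45344619 -0.00649047  0.03747029]
26.18251680118732 [ 0.45289108 -0.00649911  0.03692361] [-0.70044094  0.585565   -1.60691554] 20.2083
25.84635587470769 [ 0.45220724 -0.00647078  0.19908079] [ 0.43430691 -0.50297281 -1.45741586] 21.45
```

View pics/w5.png

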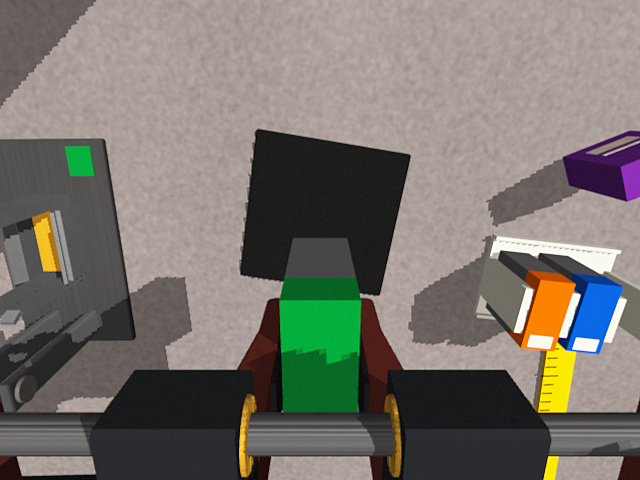

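```bash
python3 - <<'E'
from h import *
d=np.load("w5.npz");K,T=d["K"],d["T"]
im=cv2.imread("pics/w5.png")
cv2.imwrite("pics/w5c.png",cv2.resize(im[220:420,240:400],None,fx=3,fy=3,interpolation=cv2.INTER_CUBIC))
b=.1991-.0369+.004
print((onz(K,T,[(281,300),(360,300)],b+.072)*1000).round(1),(onz(K,T,[(293,238),(348,238)],b)*1000).round(1))
E
```

```text
[[424.3 -19.  238.2]
 [425.    6.2 238.2]] [[424.3 -19.6 166.2]
 [425.1   6.8 166.2]]
```

View pics/w5c.png

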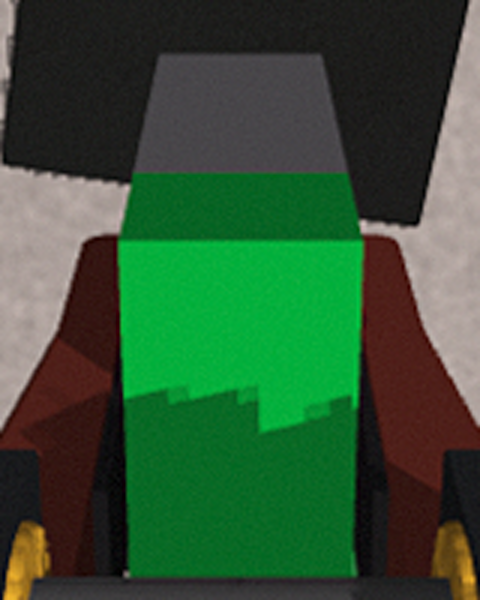

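```bash
python3 - <<'E'
from h import *
q=down(np.pi/2-np.deg2rad(1.2))
x,y=.4621,-.2353
movel([x,y,.19],frame=q,v=.2)
movel([x,y,.140],v=.12)
print(get_tcp_pos(),get_ft_force(),get_time())
im=read_camera("wrist"); cv2.imwrite("pics/w6.png",im[:,:,::-1])
im=read_camera("side"); cv2.imwrite("pics/s6.png",im[:,:,::-1])
r=movel([x,y,.118],v=.04,until_force=4)
print(r,get_tcp_pos(),get_ft_force(),get_time())
E
python3 -c "
import cv2
a=cv2.imread('pics/w6.png');s=cv2.imread('pics/s6.png')
cv2.imwrite('pics/w6c.png',cv2.resize(a[200:430,240:400],None,fx=2.5,fy=2.5))
cv2.imwrite('pics/s6c.png',cv2.resize(s[130:270,330:480],None,fx=4,fy=4,interpolation=cv2.INTER_CUBIC))"
```

```text
[ 0.46234118 -0.23504732  0.14022107] [ 0.32944536 -0.63510033 -1.2890593 ] 23.3667
False [ 0.46207265 -0.23532065  0.11784082] [ 0.75243554 -0.14212651 -0.96025294] 24.1667
```

View pics/w6c.png

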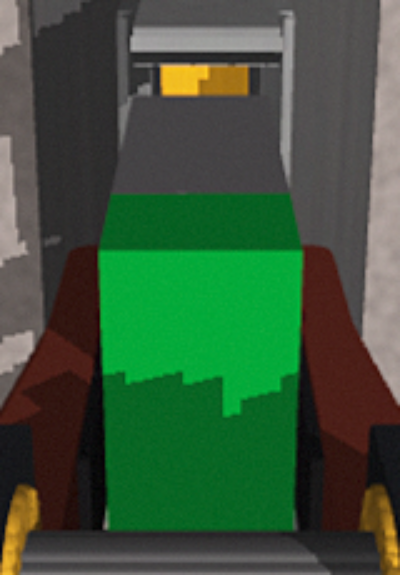

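View pics/s6c.png

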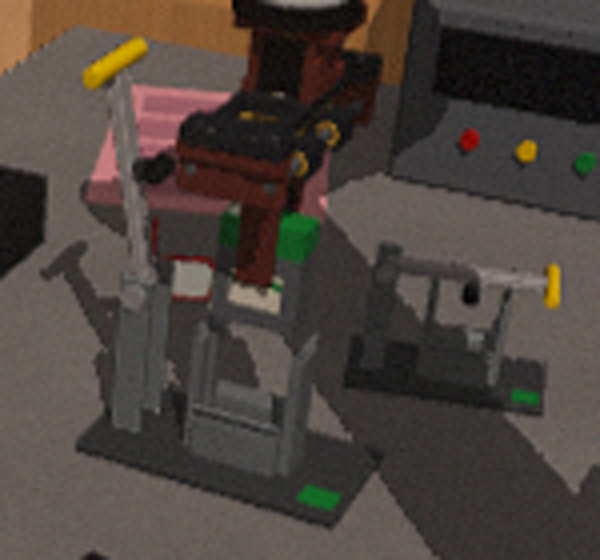

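```bash
python3 - <<'E'
from h import *
x,y=.4621,-.2353
r=movel([x,y,.064],v=.05,until_force=4)
print(r,get_tcp_pos(),get_ft_force(),get_time())
if not r:
    r=movel([x,y,.049],v=.02,until_force=3)
    print(r,get_tcp_pos(),get_ft_force(),get_time())
im=read_camera("side"); cv2.imwrite("pics/s7.png",im[:,:,::-1])
cv2.imwrite('pics/s7c.png',cv2.resize(im[130:270,330:480,::-1],None,fx=4,fy=4,interpolation=cv2.INTER_CUBIC))
E
```

```text
False [ 0.46224452 -0.23532804  0.06424444] [-0.68373734  1.32039249 -1.6889371 ] 25.4
True [ 0.46209833 -0.23529698  0.05180389] [ 0.01627114 -0.09802837  2.78516931] 25.9917
```

View pics/s7c.png

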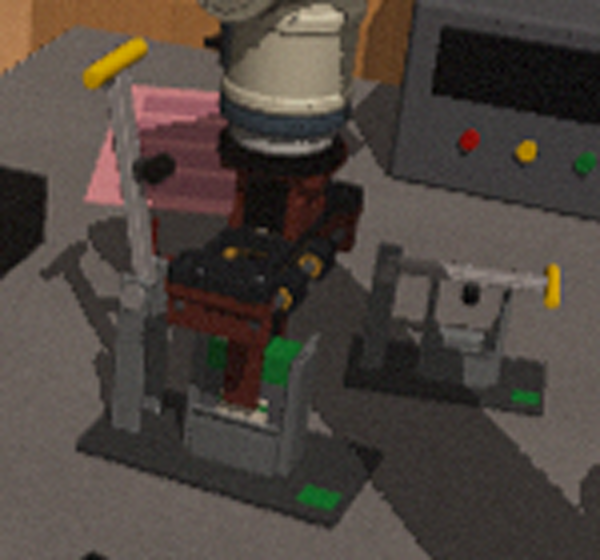

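```bash
cat >> h.py <<'E'
YD=-np.deg2rad(1.2);DC=np.array([.4624,-.2353])
def D(x,y,z):  # dock mm -> world m
    c,s=np.cos(YD),np.sin(YD)
    return [DC[0]+(c*x-s*y)/1e3,DC[1]+(s*x+c*y)/1e3,z/1e3]
E
python3 - <<'E'
from h import *
command_gripper(1.0)
print(get_grip_width(),get_ft_force(),get_time())
p=get_tcp_pos()
movel([p[0],p[1],.12],v=.12)
movel([p[0],p[1],.30],v=.3)
im=read_camera("wrist"); cv2.imwrite("pics/w8.png",im[:,:,::-1])
K,T=camT("wrist");np.savez("w8.npz",K=K,T=T)
im=read_camera("side"); cv2.imwrite("pics/s8.png",im[:,:,::-1])
command_gripper(0.0)
print(get_time(),get_tcp_pos())
E
```

```text
1.0002993323843261 [-0.74444379 -0.1718202   0.31102221] 27.0917
30.0 [ 0.46152352 -0.23483659  0.30000085]
```

View pics/w8.png

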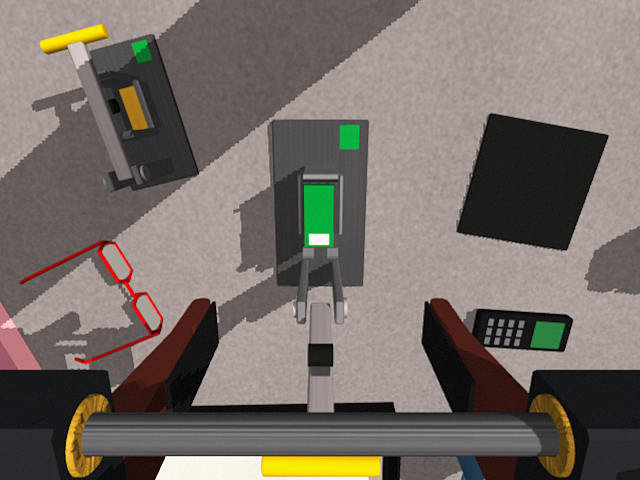

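View pics/s8.png

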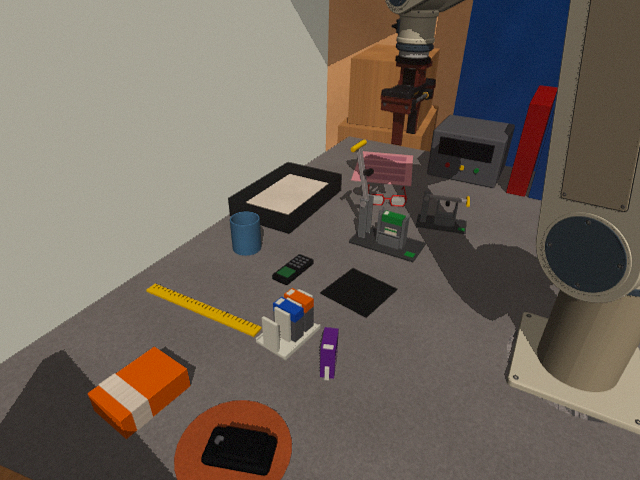

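```bash
python3 - <<'E'
from h import *
d=np.load("w8.npz");print("bar",onz(d["K"],d["T"],[(321,466)],.258))
movel(D(152,24,305),v=.25)
movel(D(152,24,236),v=.2)
r=movel(D(100,24,234),v=.1,until_force=25)
print(r,get_tcp_pos(),get_ft_force(),get_time())
r=movel(D(16,24,222),v=.1,until_force=30)
print(r,get_tcp_pos(),get_ft_force(),get_time())
im=read_camera("side"); cv2.imwrite("pics/s9.png",im[:,:,::-1])
cv2.imwrite('pics/s9c.png',cv2.resize(im[110:260,330:480,::-1],None,fx=4,fy=4,interpolation=cv2.INTER_CUBIC))
E
```

```text
bar [[ 0.57625849 -0.23687467  0.258     ]]
False [ 0.56410507 -0.21392842  0.23617702] [ 3.90258586 -0.40426633  3.01493918] 31.925
False [ 0.47975287 -0.21156939  0.22142338] [ 7.77119855 -1.26858423 -5.62364963] 32.925
```

View pics/s9c.png

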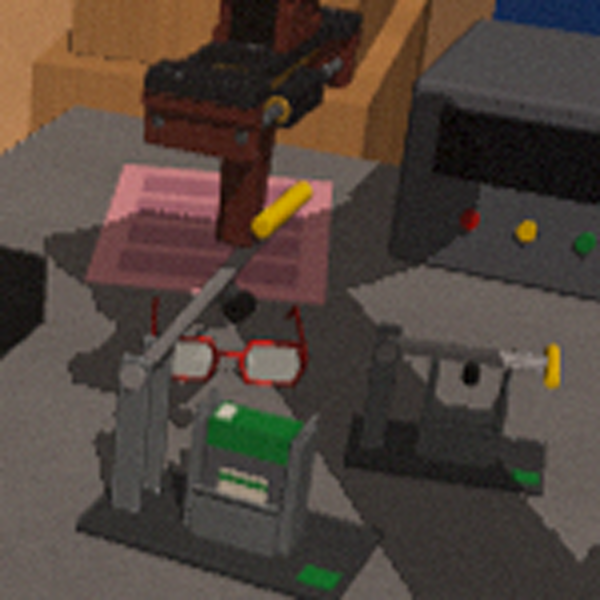

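```bash
python3 - <<'E'
from h import *
movel(D(34,24,225),v=.15)
movel(D(34,24,285),v=.25)
L=[]
for n in ("top","side"):
    im=read_camera(n);cv2.imwrite(f"pics/{n}10.png",im[:,:,::-1]);K,T=camT(n)
    hsv=cv2.cvtColor(im,cv2.COLOR_RGB2HSV);H,S,V=[hsv[...,i].astype(int) for i in range(3)]
    m=((H>20)&(H<35)&(S>150)).astype(np.uint8)
    for c in blobs(m,25):
        u,v,w,h=cv2.boundingRect(c);print(n,(u,v,w,h))
    L.append((n,K,T))
print(get_time())
for q in (.8,.9,1.,1.1):
    P=D(80-150*np.cos(q),0,112+150*np.sin(q));print(q,[proj(K,T,P)[0].round(1).tolist() for n,K,T in L])
E
```

```text
top (233, 128, 15, 118)
side (146, 283, 116, 54)
side (393, 156, 15, 13)
33.7417
0.8 [[447.5, 308.1], [408.5, 171.0]]
0.9 [[448.8, 302.3], [404.6, 166.2]]
1.0 [[449.9, 295.9], [400.3, 161.8]]
1.1 [[450.9, 288.9], [395.6, 157.9]]
```

```bash
python3 - <<'E'
from h import *
def bar(q,dz=7,dx=-2): return D(80-150*np.cos(q)+dx,0,112+150*np.sin(q)+dz)
b=bar(1.0);movel(D(-4,0,285),v=.2)
for q in (1.0,.8,.6,.4,.25,.15):
    r=movel(bar(q,6 if q<1 else 9),v=.09,until_force=28)
    print(q,r,(np.array(get_tcp_pos())-bar(q,6)).round(4),get_ft_force().round(1),round(get_time(),2))
    if r: break
im=read_camera("side"); cv2.imwrite("pics/s11.png",im[:,:,::-1])
cv2.imwrite('pics/s11c.png',cv2.resize(im[110:260,330:480,::-1],None,fx=4,fy=4,interpolation=cv2.INTER_CUBIC))
E
```

```text
1.0 False [0.0002 0.0003 0.0025] [-0.2  0.4  0.6] 34.68
0.8 False [-0.0015 -0.0001  0.0005] [-5.9 -0.1  6.7] 35.19
0.6 False [-0.0006 -0.      0.    ] [1.1 0.3 0.9] 35.67
0.4 False [0.0003 0.     0.    ] [-0.5  0.3  0.1] 36.16
0.25 False [0.0002 0.0001 0.    ] [-0.5 -0.4  0.2] 36.56
0.15 False [0.0001 0.0001 0.0001] [-0.1 -0.5  0.2] 36.88
```

View pics/s11c.png

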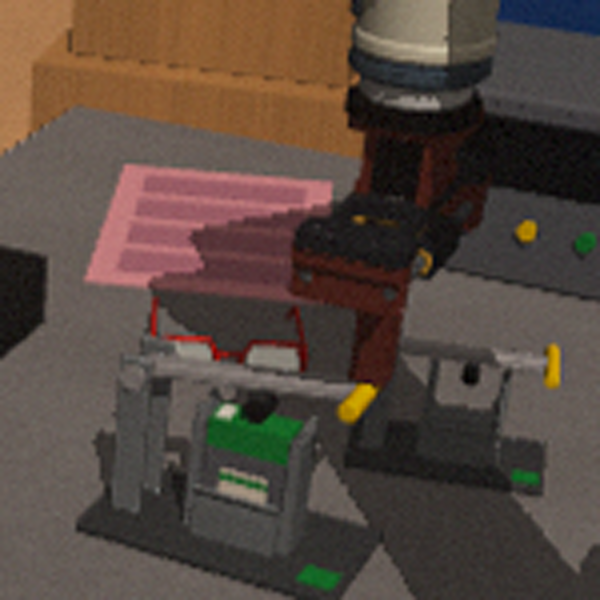

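```bash
python3 - <<'E'
from h import *
for (x,z,f) in ((-71,126,25),(-71,115,22)):
    r=movel(D(x,0,z),v=.04,until_force=f)
    print(r,get_tcp_pos().round(4),get_ft_force().round(1),round(get_time(),2))
wait(.2);print(get_tcp_pos().round(4),get_ft_force().round(1))
im=read_camera("side"); cv2.imwrite("pics/s12.png",im[:,:,::-1])
cv2.imwrite('pics/s12c.png',cv2.resize(im[110:260,330:480,::-1],None,fx=4,fy=4,interpolation=cv2.INTER_CUBIC))
E
```

```text
False [ 0.3911 -0.2338  0.126 ] [-1.6 -0.2  1.7] 37.43
True [ 0.3909 -0.2338  0.1184] [-4.1  1.1 17. ] 37.72
[ 0.3908 -0.2338  0.1185] [-2.9  0.7 13.9]
```

View pics/s12c.png

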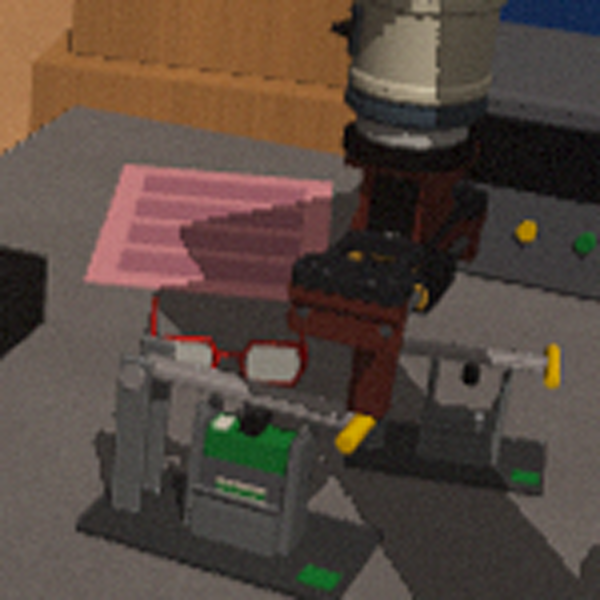

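```bash
python3 - <<'E'
from h import *
r=movel(D(-71,0,112),v=.02,until_force=14)
print(r,get_tcp_pos().round(4),get_ft_force().round(1),round(get_time(),2))
wait(.2);print(get_tcp_pos().round(4),get_ft_force().round(1))
movel(D(-71,0,150),v=.1)
movel(D(-71,0,300),v=.3)
for n in ("side","top"):
    im=read_camera(n); cv2.imwrite(f"pics/{n}13.png",im[:,:,::-1])
    K,T=camT(n); print(n,[proj(K,T,D(80-150*np.cos(q),0,112+150*np.sin(q)))[0].round(1).tolist() for q in (0,.05,.1)])
    hsv=cv2.cvtColor(im,cv2.COLOR_RGB2HSV);H,S,V=[hsv[...,i].astype(int) for i in range(3)]
    for c in blobs((H>20)&(H<35)&(S>150),25): print(cv2.boundingRect(c))
    if n=="side": cv2.imwrite('pics/s13c.png',cv2.resize(im[110:260,330:480,::-1],None,fx=4,fy=4,interpolation=cv2.INTER_CUBIC))
print(get_time())
E
```

```text
True [ 0.3908 -0.2339  0.1183] [-4.   1.7 17.3] 38.17
[ 0.3908 -0.2339  0.1185] [-3.8  0.9 16.8]
side [[420.4, 214.6], [420.7, 211.9], [420.9, 209.2]]
(146, 283, 116, 54)
(414, 207, 14, 17)
top [[435.2, 328.1], [436.0, 328.3], [436.7, 328.3]]
(233, 128, 15, 118)
39.6
```

View pics/s13c.png

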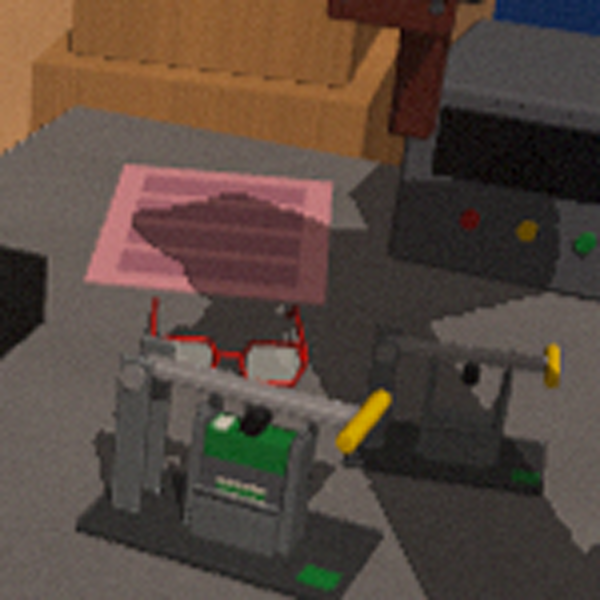

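View pics/top13.png

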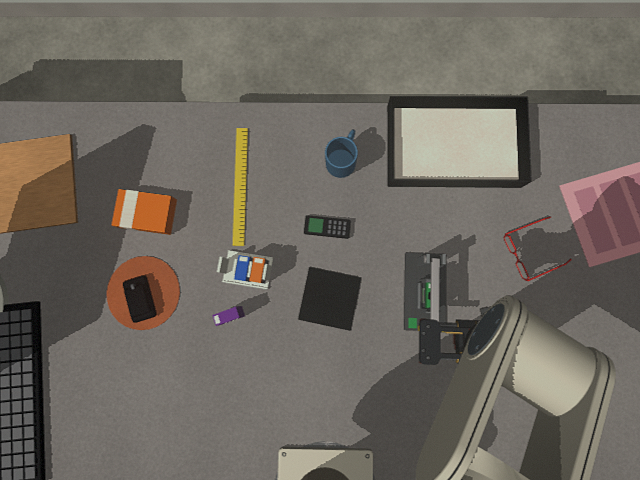

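```bash
python3 -c "
from station import *
job_done();print(get_time())"
```

```text
the job is handed in; nothing more can be done
the job is handed in; nothing more can be done
```

The green cartridge is clamped in the larger dock with its rib on the hinge side. I handed the job in at about 39.6 s of the 72 s allowed.

**What I did**
1. I took the green cartridge from the rack by its ends and stood it on the mat. I let go there and took it again by its broad faces.
2. I lowered it into the dock until it pressed on the spring plate. The reading was about 3 N with the underside at roughly 19 mm, and only then did I let go.
3. With the fingers shut and clear of the cartridge, I swung the clamp bar over. I pushed it from behind, then from above, and pressed it down to its stop.

**Last checks**
- **Clamp closed:** the fingertips stopped at 118.3–118.5 mm on both presses, against about 119 mm for a closed bar. After I backed off, the bar showed in the side view within about 1 px of its closed position.
- **Cartridge home:** the rubber foot is on the cap and the white patch is on the hinge side. I judged this from the pictures and the bar height; I did not measure the cartridge's own height.
- **Everything else:** in the last top view the other two cartridges and the visible desk items look unmoved. The arm hid the small look-alike dock in that view, but the side view shows it as it was.

No check failed. One oddity is that the wrist force read near zero through much of the downward swing, although the bar did follow the fingers. The final press read about 17 N.

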